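# Hang the lift-off door on the medicine locker and shut it

### The arm

A 6-joint arm with a two-finger parallel gripper is mounted at the origin on a cart in front of the work surface, level with it; the furniture and walls round the work are solid. World frame = base frame: x ahead of the robot, y to its left, z up, the work surface at z = 0. Lengths are in m, angles in rad, forces in N, time in s.
With the tool pointing down it reaches from about 0.275 to 0.875 m from the base axis. Payload 12.5 kg.
Tool frame: the origin (TCP) lies at the very end of the fingers, on their centre line; the grasp point (between the pads) lies 19 mm behind it; z points along the fingers, y is the line along which they close (so a half turn about z gives the same grasp; the last joint's range is limited). The gripper opens to 85 mm and grips with 20 to 120 N. Pads are 22 mm wide; open, the fingers measure 114 mm over their backs; the gripper's body (76 mm by 85 mm) begins 54 mm behind the grasp point. The pads swing forward as they close: fully open they stand 13 mm farther back than shut.
Start: joints at [1.017, 0.351, 1.652, -0, 1.139, -0.085], TCP at [0.248, 0.491, 0.231] pointing down, gripper open.
Joint ranges: [-2.75, 2.75], [-0.79, 2.1], [0.01, 2.65], [-1.57, 4.71], [0.07, 3.14], [-2.87, 2.87]. Speed limits (rad/s): [2.22, 2.22, 2.79, 3.14, 3.14, 3.14].

### API

Orientations are given as a 3x3 rotation matrix whose columns are the frame's x, y, z axes.
In Python, from bench import manip gives the robot as it stands. Calls block until the motion is done:
- manip.move_ptp(position, orientation): joint-space move of the TCP to a pose.
- manip.move_l(position, attitude=None, max_speed=0.15): straight line of the TCP; attitude=None keeps the orientation; max_speed is the mean speed in m/s.
- manip.move_j(angles): joint-space move.
- manip.set_gripper(opening, effort=None): opening from 0.0 (shut) to 1.0 (fully open); effort is the grip in N (None keeps the last); returns when the fingers have stopped.
- manip.dwell(seconds).
- manip.inverse_kinematics(position, orientation): joint angles nearest the present ones, or None.
- manip.grab_frame(name): name is "scene" or "top" or "wrist"; returns (picture, depth): 480x640x3 uint8, red, green, blue; 480x640 float32, m along the optical axis (not along the pixel's ray), 0 where there is no reading.
- manip.get_calibration(name): a dict with "camera_matrix" (3x3 intrinsics, pixels), "R" (3x3) and "t" (3): a world point X has camera coordinates R X + t. Camera axes: x right, y down, z forward; pixel columns grow to the right and rows downward; lengths in m; the calibration is good to about 2 mm. A picture is of the moment at which its call begins: read the wrist's pose just before it. get_calibration takes no time and is no camera call; for the wrist camera it gives the pose at the moment of the call.
A pose or a line that the arm cannot do raises manip.Unreachable and nothing moves.
- manip.sign_off(): hands the job in; it is judged then, once.
Trained networks look in the newest picture that a camera, given by its name, has taken for a name from the list of things; names that differ only in an ending like _2 or _b are one class to them, and where a whole thing is asked for, a point or a joint stands for the part that bears it (a point fixed in the world has none). Each returns a list of dicts, best first, with "confidence" (0 to 1); they miss things now and then, are a little off and sometimes report something else, mostly with a low value. They report only what shows in the picture. A call takes as long as a camera call.
- manip.look_for(camera, name): "at" ([x, y, z] in m, in world coordinates, good to about 4 mm: the middle of the surface that is visible of it).
Readings, each from a call of its own:
- manip.current_time(): time.
- manip.current_qpos(): joint angles.
- manip.current_joint_vel(): joint speeds.
- manip.current_joint_torque(): joint torques, N m.
- manip.current_ee_pos(): TCP position.
- manip.current_tcp_rot(): TCP orientation.
- manip.current_force(): force on the tool from outside, world axes, zero at the start.
- manip.current_ft_torque(): the same for the moment, N m.
- manip.current_grip_width(): opening from 0.0 (shut) to 1.0 (fully open).
- manip.current_grip_force(): force on a finger pad.
Only numpy, scipy, OpenCV 4.12 (cv2) and the standard library are available. Lean on these libraries where they do the work, as an engineer would, in place of code of your own. Each camera call takes 0.05 s, during which the arm holds its last target. There are 200 camera calls.

### The job

The lift-off door of the small white medicine locker has been washed and stands in one of the two drying stands. Take the door (the panel with the hinge knuckles and the handle) out of its stand, lower it so that both knuckles drop fully over the two hinge pins of the locker, then swing it fully shut and let go. Leave the plain shelf board in its stand, and do not shift the ointment jar or the brown bottle.

Things in the scene. Friction and masses are not known exactly. Their poses are not given: they have to be found in the camera images.
- locker: White open-fronted locker, 120 deep (x) x 166 wide (y) x 170 high, fixed to the worktop, brown bottles inside. Origin: centre of its underside; its -x side is the open front (front rim at x = -60 mm), y to its left, z up. Outside its right (-y) side two steel brackets carry upright hinge pins on one vertical axis at x = -68, y = -99 mm in its frame.
- shut_place (a point): Where the centre of the door panel lies when hung and shut (a point of the locker, 95 mm up, 8 mm before its rim). Shut, the door has its axes parallel to the locker's and stands 3 mm off the rim. It opens counter-clockwise seen from above, free edge toward the robot, and turns freely. Hung, its top is 170 mm up, level with the locker's top: it can be hung only in an open position.
- pin_low (a point): Foot of the lower hinge pin, on its bracket, 35 mm above the worktop. The pin points straight up: 8 mm diameter, 20 mm high, the upper 7 mm tapered to 3 mm. The bracket reaches 10 mm round the axis.
- pin_top (a point): Foot of the upper hinge pin, the same, 90 mm above the other (125 mm above the worktop); its bracket is 6 mm thick. The door's lower knuckle must pass below this bracket: bring the knuckles in from the front or side with the door 20 to 60 mm above its hung height, then lower it straight down on both pins.
- door_center (a point): Centre of the door panel, loose, 0.3 kg: white, 10 thick (x) x 150 wide (y) x 150 high (z). Its outer face looks to its -x, with an upright steel bar handle (55 mm long, out 35 mm, at y = +55 mm, 70 mm above the lower edge); two hinge knuckles along its -y edge. It starts in one of two stands, top edge 160 mm above the worktop, knuckles to the far side; pinch it by the top edge.
- knuckle_low (a point): Centre of the lower mouth of the door's lower hinge knuckle: an upright steel tube, 20 mm outside, 11 mm bore, 24 mm long, open at both ends. It lies 99 mm from the door's middle toward its -y and 15 mm above its lower edge. Fully hung, this point coincides with pin_low.
- knuckle_top (a point): The same point of the upper knuckle, 90 mm above the other. Fully hung it coincides with pin_top.
- board_center (a point): Centre of the plain white shelf board, loose, 10 x 150 x 100 mm (x, y, z; its top 110 mm above the worktop) without knuckles or handle, in the other stand. Not to be moved.
- stand_a: The drying stand in which the door stands, fixed to the worktop: grey base 150 (x) x 70 (y) x 10 mm, origin at the centre of its underside, one slot along its x: two pairs of 8 mm steel pegs at x = -30 and +30 mm, 13 mm apart in the clear, tops 50 mm above the worktop. Panels lift straight up out of it. Which of the two stands is on the left varies.
- stand_b: The other drying stand, alike, in which the plain board stands.
- jar: White ointment jar 68 mm diameter, 50 high, beside the locker on its hinge side; origin: centre of its underside. Bystander.
- bottle: Brown glass bottle, 44 mm diameter, 100 high, left of the locker; origin: centre of its underside. Bystander.

How it is judged:
By the outcome, as a careful person would: the job done as asked, in the order asked, and still so for the second after the job is handed in, with the robot touching nothing.
It also fails if it takes over 64 s, if anything falls off the work surface, if the arm or the gripper's body presses on something with over 40 N, if the wrist force passes 120 N, or if a joint passes its speed limit or range.

## Working session

There is one attempt and no reset: what is moved stays moved. The work goes in short steps, each a Python script; the robot and the scene stay as the last script left them, time stands still between calls to the robot, and variables do not carry over. Pictures are saved under pics/ and viewed, at most 10 in all, crops included, and the job is handed in when it is done.

```bash
ls; mkdir -p pics; python3 - <<'E'
from bench import manip
import cv2,numpy as np
ims=[]
for c in("scene","top"):
    p,d=manip.grab_frame(c); cv2.imwrite(f"pics/{c}0.png",p[...,::-1]); np.save(f"pics/{c}0.npy",d)
    for n in ("door_center","board_center","pin_top","pin_low","knuckle_top","knuckle_low","shut_place","locker","stand_a","jar","bottle"):
        try: print(c,n,[(np.round(r["at"],3).tolist(),round(r["confidence"],2)) for r in manip.look_for(c,n)])
        except Exception as e: print(n,e)
    k=manip.get_calibration(c); print(k)
print(manip.current_time(),manip.current_tcp_rot())
E
```

```text
pics
scene door_center [([0.503, 0.373, 0.094], 0.8)]
scene board_center [([0.498, 0.246, 0.087], 0.75)]
scene pin_top [([0.622, 0.04, 0.116], 0.73)]
scene pin_low [([0.623, 0.046, 0.115], 0.6)]
scene knuckle_top [([0.496, 0.372, 0.093], 0.81)]
scene knuckle_low [([0.501, 0.373, 0.097], 0.8), ([0.624, 0.041, 0.115], 0.71)]
scene shut_place [([0.622, 0.045, 0.116], 0.57)]
scene locker [([0.626, 0.042, 0.114], 0.74)]
scene stand_a [([0.494, 0.39, 0.012], 0.86), ([0.46, 0.26, 0.009], 0.64)]
scene jar []
scene bottle [([0.682, 0.159, 0.059], 0.78), ([0.5, 0.245, 0.09], 0.4)]
{'camera_matrix': array([[529.90375334,   0.        , 320.36866177],
       [  0.        , 529.90375334, 238.62652496],
       [  0.        ,   0.        ,   1.        ]]), 'R': array([[-0.83588161, -0.54880598,  0.01067337],
       [-0.23637791,  0.34233965, -0.90935639],
       [ 0.49540631, -0.76263724, -0.41588103]]), 't': array([0.54977626, 0.22532412, 1.1024463 ])}
top door_center [([0.5, 0.367, 0.116], 0.91)]
top board_center [([0.504, 0.238, 0.098], 0.56)]
top pin_top [([0.607, -0.035, 0.171], 0.57)]
top pin_
[... 242 characters left out ...]
2, 0.351, 0.01], 0.75), ([0.506, 0.224, 0.01], 0.59), ([0.608, -0.038, 0.171], 0.49)]
top jar [([0.638, -0.227, 0.053], 0.74)]
top bottle [([0.68, 0.146, 0.077], 0.81)]
{'camera_matrix': array([[458.91372448,   0.        , 317.54915691],
       [  0.        , 458.91372448, 231.41089816],
       [  0.        ,   0.        ,   1.        ]]), 'R': array([[ 0.0023912 , -0.99991446,  0.01285884],
       [-0.98184625, -0.00478647, -0.18961814],
       [ 0.18966347, -0.01217199, -0.98177371]]), 't': array([0.02201551, 0.64195811, 1.09905847])}
1.2 [[-8.92133253e-01  4.51772352e-01  5.73419319e-06]
 [ 4.51772351e-01  8.92133252e-01 -5.29274131e-05]
 [-2.90268063e-05 -4.46277553e-05 -9.99999999e-01]]
```

View pics/top0.png

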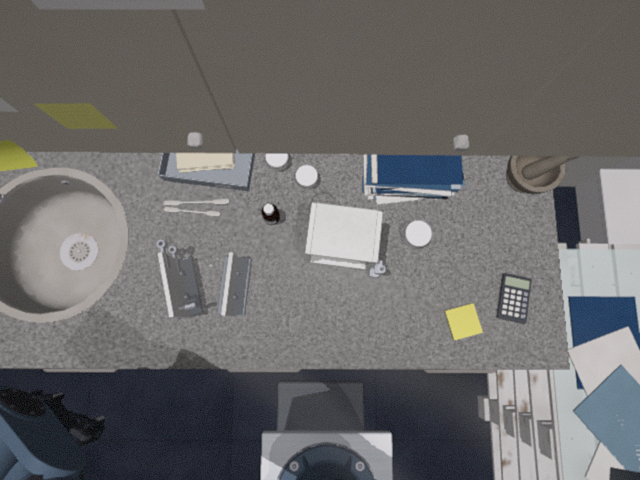

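View pics/scene0.png

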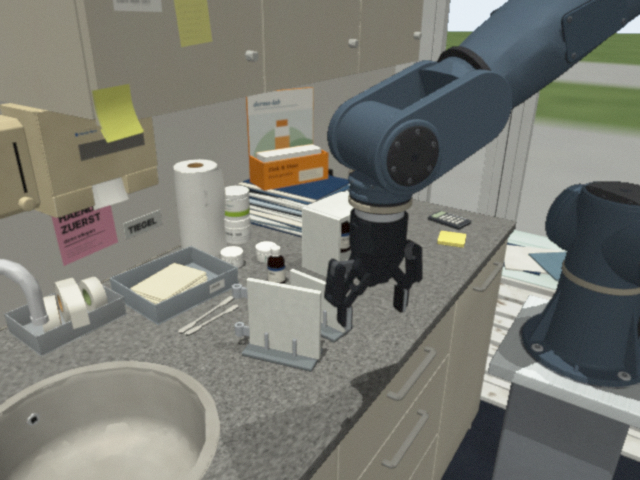

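The top view shows the door in the left stand at about (165,285), with its knuckles at the far end near (161,245) and (172,250). The board is at about (228,285). The locker is at (344,235) and its pins at (377,268). The scene view confirms the door stands upright. Next I'll look at the pins and then the door with the wrist camera.

```bash
cat > h.py <<'E'
from bench import manip
import numpy as np,cv2
def tool(yaw): # tool y axis at world Y rotated by yaw, pointing down
    c,s=np.cos(yaw),np.sin(yaw)
    return np.array([[-c,-s,0],[-s,c,0],[0,0,-1.]])
def snap(cam,name):
    K=manip.get_calibration(cam); p,d=manip.grab_frame(cam)
    cv2.imwrite(f"pics/{name}.png",p[...,::-1]); np.savez(f"pics/{name}.npz",d=d,p=p,K=K["camera_matrix"],R=K["R"],t=K["t"]); return p,d,K
def world(name):
    z=np.load(f"pics/{name}.npz"); d=z["d"]; v,u=np.mgrid[:480,:640]
    c=np.stack([(u-z["K"][0,2])/z["K"][0,0]*d,(v-z["K"][1,2])/z["K"][1,1]*d,d],-1)
    w=(c-z["t"])@z["R"]; w[d==0]=np.nan; return w,z
def ray_at_z(z,u,v,h):
    c=np.array([(u-z["K"][0,2])/z["K"][0,0],(v-z["K"][1,2])/z["K"][1,1],1]); o=-z["R"].T@z["t"]; r=z["R"].T@c
    return o+r*(h-o[2])/r[2]
E
python3 - <<'E'
from h import *
K=manip.get_calibration("wrist");C=-K["R"].T@K["t"];R=manip.current_tcp_rot()
print("cam in tool",R.T@(C-manip.current_ee_pos()),"\n",R.T@K["R"].T,K["camera_matrix"][0,0])
w,_=world_=None,None
for yaw in(0,-.2,-1.57,1.57,.2):
    for p in([.43,-.13,.34],[.43,-.13,.13],[.42,.37,.3],[.5,.37,.12],[.5,-.06,.13]):
        q=manip.inverse_kinematics(p,tool(yaw)); print(yaw,p,None if q is None else np.round(q,2))
# top depth: locker top, yaw
K=manip.get_calibration("top");d=np.load("pics/top0.npy");v,u=np.mgrid[:480,:640];k=K["camera_matrix"]
W=(np.stack([(u-k[0,2])/k[0,0]*d,(v-k[1,2])/k[1,1]*d,d],-1)-K["t"])@K["R"]
def pts(lo,hi,x0,x1,y0,y1):
    m=(d>0)&(W[...,2]>lo)&(W[...,2]<hi)&(W[...,0]>x0)&(W[...,0]<x1)&(W[...,1]>y0)&(W[...,1]<y1); return W[m]
for n,a in dict(locker=(.16,.18,.5,.75,-.16,.08),door=(.14,.17,.35,.62,.28,.46),board=(.1,.118,.35,.62,.18,.3)).items():
    P=pts(*a); r=cv2.minAreaRect((P[:,:2]*1000).astype(np.float32)); print(n,len(P),r,np.median(P[:,2]))
E
```

```text
cam in tool [ 6.89146032e-02 -8.92039448e-06 -1.43777453e-01] 
 [[-2.78479606e-04 -9.60891849e-01 -2.76923775e-01]
 [ 9.99999716e-01 -4.61579002e-04  5.96005072e-04]
 [-7.00518615e-04 -2.76923530e-01  9.60891705e-01]] 389.58518121572587
0 [0.43, -0.13, 0.34] [-0.4   0.06  1.74 -0.    1.34 -1.97]
0 [0.43, -0.13, 0.13] [-0.4   0.32  2.   -0.    0.83 -1.97]
0 [0.42, 0.37, 0.3] [ 0.64  0.31  1.54 -0.    1.3  -0.93]
0 [0.5, 0.37, 0.12] [ 0.56  0.6   1.55 -0.    0.99 -1.01]
0 [0.5, -0.06, 0.13] [-0.21  0.4   1.86 -0.    0.87 -1.78]
-0.2 [0.43, -0.13, 0.34] [-0.4   0.06  1.74 -0.    1.34 -1.77]
-0.2 [0.43, -0.13, 0.13] [-0.4   0.32  2.   -0.    0.83 -1.77]
-0.2 [0.42, 0.37, 0.3] [ 0.64  0.31  1.54 -0.    1.3  -0.73]
-0.2 [0.5, 0.37, 0.12] [ 0.56  0.6   1.55 -0.    0.99 -0.81]
-0.2 [0.5, -0.06, 0.13] [-0.21  0.4   1.86 -0.    0.87 -1.58]
-1.57 [0.43, -0.13, 0.34] [-0.4   0.06  1.74 -0.    1.34 -0.4 ]
-1.57 [0.43, -0.13, 0.13] [-0.4   0.32  2.   -0.    0.83 -0.4 ]
-1.57 [0.42, 0.37, 0.3] [ 0.64  0.31  1.54 -0.    1.3   0.64]
-1.57 [0.5, 0.37, 0.12] [ 0.56  0.6   1.55 -0.    0.99  0.56]
-1.57 
[... 333 characters left out ...]

0.2 [0.43, -0.13, 0.34] [-0.4   0.06  1.74 -0.    1.34 -2.17]
0.2 [0.43, -0.13, 0.13] [-0.4   0.32  2.   -0.    0.83 -2.17]
0.2 [0.42, 0.37, 0.3] [ 0.64  0.31  1.54 -0.    1.3  -1.13]
0.2 [0.5, 0.37, 0.12] [ 0.56  0.6   1.55 -0.    0.99 -1.21]
0.2 [0.5, -0.06, 0.13] [-0.21  0.4   1.86 -0.    0.87 -1.98]
locker 3741 ((620.4952392578125, -34.60784912109375), (166.03480529785156, 120.95390319824219), 82.9601058959961) 0.16909176236247783
door 457 ((516.350341796875, 372.775634765625), (181.6449737548828, 15.724784851074219), 12.880287170410156) 0.15792649172058665
board 308 ((507.4766845703125, 239.79779052734375), (11.290964126586914, 150.0072784423828), 85.16720581054688) 0.10895948753164568
```

```bash
python3 - <<'E'
from h import *
a=np.pi-0.12
print(manip.inverse_kinematics([.465,-.135,.22],tool(a)))
manip.move_ptp([.465,-.135,.22],tool(a)); snap("wrist","pin1"); print(manip.current_time(),manip.current_qpos())
a=np.pi+0.19
manip.move_ptp([.45,.15,.3],tool(a))
manip.move_ptp([.52,.375,.24],tool(a)); snap("wrist","door1"); print(manip.current_time())
cv2.imwrite("pics/both1.png",cv2.resize(np.vstack([cv2.imread("pics/pin1.png"),cv2.imread("pics/door1.png")]),None,fx=.62,fy=.62,interpolation=cv2.INTER_AREA))
E
```

```text
[-3.78737807e-01  2.44466333e-01  1.82907681e+00 -4.44089210e-16
  1.06804951e+00  1.31205852e+00]
3.6083 [-3.77535435e-01  2.44500691e-01  1.82897717e+00  8.11175262e-05
  1.06808484e+00  1.31180723e+00]
5.7583
```

View pics/both1.png

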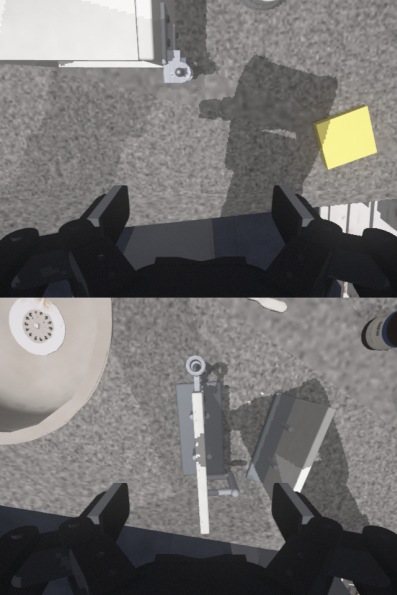

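The pin tip shows at about (290,115) in pin1. In door1 the knuckle ring is at about (315,110), the door's top edge runs (197,392) to (205,532) in the stacked view, and the handle is on the right face. I'll zoom in on both for accuracy.

```bash
python3 - <<'E'
from h import *
a=cv2.imread("pics/pin1.png")[80:155,250:340]; b=cv2.imread("pics/door1.png")[75:150,270:360]
f=lambda i:cv2.resize(i,None,fx=6,fy=6,interpolation=cv2.INTER_CUBIC)[:, :400]
cv2.imwrite("pics/z1.png",np.hstack([f(a),f(b)])[:, :800])
w,z=world("pin1"); P=w.reshape(-1,3)
m=(P[:,2]>.16)&(P[:,2]<.18); L=P[m]; print("locker top z",np.median(L[:,2]))
# front edge & right side fit from top mask
M=m.reshape(480,640); 
fr=np.array([w[np.where(M[:,u])[0].max(),u] for u in range(640) if M[:,u].sum()>20]); 
print("n",len(fr)); q=np.polyfit(fr[10:-12,1],fr[10:-12,0],1); print("front x=",q, "yaw",-np.degrees(np.arctan(q[0])))
print("right extreme", fr[-3:], )
w2,z2=world("door1"); P=w2.reshape(-1,3); m=(P[:,2]>.152)&(P[:,2]<.168)&(P[:,1]>.3)&(P[:,1]<.45); D=P[m]
r=cv2.minAreaRect((D[:,:2]*1000).astype(np.float32)); print("door",len(D),r,np.median(D[:,2]))
q=np.polyfit(D[:,0],D[:,1],1);print(q,np.degrees(np.arctan(q[0])))
for h in(.121,.145): print("pin ray",h,ray_at_z(z,290,115,h))
print("kn ray",ray_at_z(z2,315,110,.139)); print(np.nanmedian(w2[105:116,300:330].reshape(-1,3),0), w[115,290])
E
```

```text
locker top z 0.17118074454916826
n 252
front x= [0.12203552 0.56535816] yaw -6.957716910758245
right extreme [[ 0.55224671 -0.108494    0.16112228]
 [ 0.55250484 -0.10934816  0.16282293]
 [ 0.55259431 -0.10953623  0.16104792]]
door 3712 ((501.7280578613281, 368.44097900390625), (149.83346557617188, 10.050191879272461), 14.04249382019043) 0.16099114140762982
[0.24859389 0.24366761] 13.960393097251142
pin ray 0.121 [ 0.5431731  -0.12421966  0.121     ]
pin ray 0.145 [ 0.54244225 -0.12610538  0.145     ]
kn ray [0.59722487 0.39262724 0.139     ]
[0.5986588  0.39618448 0.05125226] [ 0.54241573 -0.12617381  0.14587101]
```

View pics/z1.png

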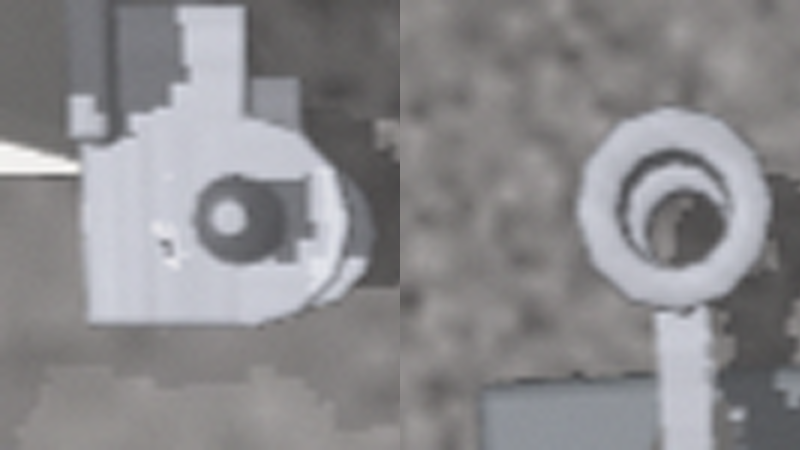

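The zoom puts the pin tip at (287.8,115.7) and the knuckle ring at (314.9,108.9). The ring agrees with the door rectangle plus 99 mm, and the pin is 8 mm in front of the rim, as specified. Next I grasp, lift and carry.

```bash
python3 - <<'E'
from h import *
w,z=world("pin1"); w2,z2=world("door1")
pin=ray_at_z(z,287.8,115.7,.145); kn=ray_at_z(z2,314.9,108.9,.139); print(pin,kn)
b=np.radians(14.04); u=np.array([np.cos(b),np.sin(b)]); g=np.array([.5017,.3684])+.015*u
T=tool(np.pi+b)
manip.move_ptp([*g,.2],T); manip.move_l([*g,.118],max_speed=.1)
print("F",manip.current_force()); manip.set_gripper(0,60); print("w",manip.current_grip_width(),manip.current_grip_force(),manip.current_force())
manip.move_l([*g,.24],max_speed=.12); print("F",manip.current_force(),manip.current_ee_pos())
b=np.radians(-7.); u=np.array([np.cos(b),np.sin(b)]); h=pin[:2]-.084*u
T=tool(np.pi+b)
manip.move_ptp([*(h-.06*u),.24],T)
manip.move_l([*(h-.06*u),.168]); print(manip.current_ee_pos(),manip.current_time(),manip.current_qpos()[5])
snap("wrist","hand1")
E
```

```text
[ 0.54222663 -0.12488153  0.145     ] [0.5978309  0.39280037 0.139     ]
F [ 0.89167818 -0.21879411  0.21759107]
w 0.108976906421626 58.98168325424194 [0.79654277 1.2467742  1.16597716]
F [-0.37189932  0.48018004 -3.61853699] [0.51591744 0.37181887 0.23904614]
[ 0.39978695 -0.10730221  0.16849139] 11.275 1.317739421972677
```

View pics/hand1.png

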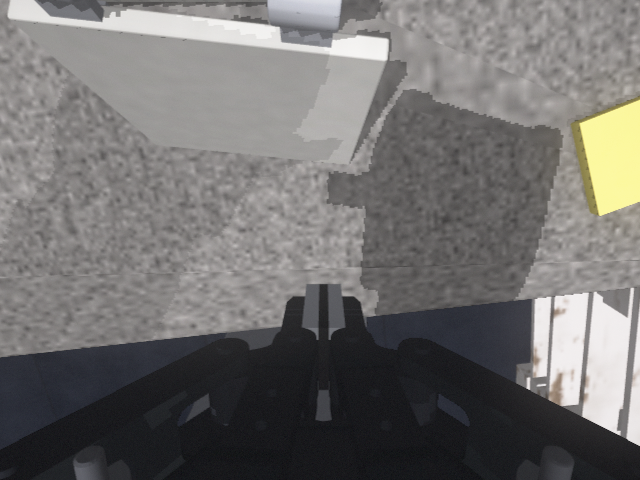

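The fingers look shut with no door between them, and there is a panel-like shape at the top of the image (10..390, 15..160). I'll check the state.

```bash
python3 - <<'E'
from h import *
print(manip.current_grip_width(),manip.current_grip_force(),manip.current_force(),manip.current_ft_torque())
snap("top","top2"); snap("scene","scene2")
a=cv2.imread("pics/top2.png")[130:380,130:530]; b=cv2.imread("pics/scene2.png")[130:430,200:500]
cv2.imwrite("pics/c2.png",np.hstack([cv2.resize(a,(480,300)),b]))
w,z=world("hand1"); print(w[100,250],w[20,60],w[45,370],w[155,340],w[150,160],w[10,300],w[300,322],w[370,322])
E
```

```text
0.0010601267994215222 0.0 [-0.08658193 -0.38870408  0.21266398] [-0.00564016  0.00371497 -0.0213445 ]
[ 0.48697718 -0.07970808  0.09638514] [ 0.52092487 -0.02026316  0.14501864] [ 0.49824422 -0.13866534  0.14109738] [ 0.44743625 -0.12577049  0.02549856] [0.46642527 0.01286598 0.00068991] [ 0.50622176 -0.11321048  0.17177821] [ 0.41165149 -0.10872632  0.18761314] [ 0.3970156  -0.10697807  0.20686207]
```

View pics/c2.png

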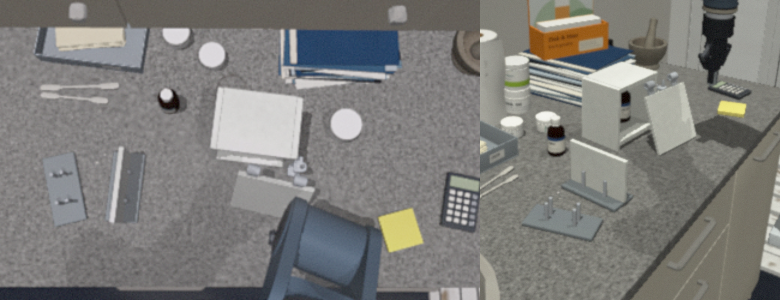

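The gripper is empty. The knuckle end evidently hit the locker during the joint-space transit, and the door now leans against the locker front and brackets, face toward the robot. I'll rise clear and measure how it lies.

```bash
python3 - <<'E'
from h import *
manip.move_l([.40,-.107,.36],max_speed=.3); manip.set_gripper(1.0); snap("wrist","w3"); print(manip.current_time())
for c in("top","wrist"):
    if c=="top": snap("top","top3")
    print([(np.round(r["at"],3).tolist(),round(r["confidence"],2)) for r in manip.look_for(c,"bottle")],[np.round(r["at"],3).tolist() for r in manip.look_for(c,"jar")])
w,z=world("w3")
m=(w[...,2]>.012)&(w[...,0]<.60)&(w[...,0]>.38)&(w[...,1]>-.2)&(w[...,1]<.08)
h=np.nan_to_num(w[...,2]); vis=cv2.applyColorMap((np.clip(h/.2,0,1)*255).astype(np.uint8),cv2.COLORMAP_JET)
cv2.imwrite("pics/c3.png",np.hstack([cv2.imread("pics/w3.png")[:360,60:460],vis[:360,60:460]]))
E
```

```text
13.05
[([0.683, 0.146, 0.078], 0.56)] [[0.64, -0.228, 0.052], [0.508, 0.226, 0.009]]
[] []
```

View pics/c3.png

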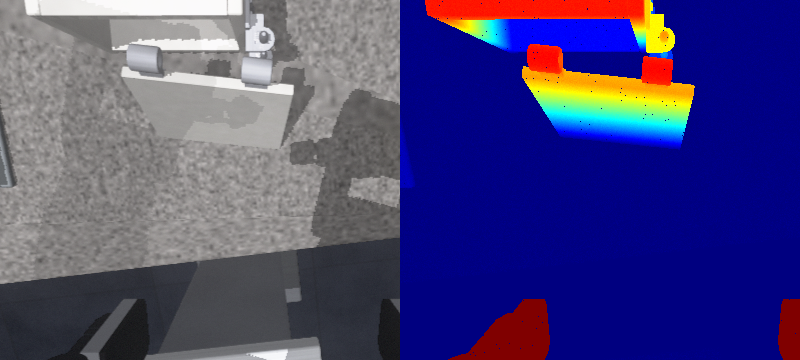

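The door stands on its free edge. Its knuckle edge is up and its handle face toward the locker, leaning about 25°. The knuckles are at about (142,58) and (257,70). The jar and bottle haven't moved. My plan is to re-pinch the door by its top edge, which now faces right (−Y), using a near-horizontal tool, then rotate it upright. First I fit the pose and check IK.

```bash
python3 - <<'E'
from h import *
from scipy.spatial.transform import Rotation as Ro
w,z=world("w3")
reg=np.zeros((480,640),bool); cv2_poly=np.array([[190,85],[345,100],[335,138],[222,125]])
t=np.zeros((480,640),np.uint8); cv2.fillPoly(t,[cv2_poly],1); P=w[(t>0)&np.isfinite(w[...,2])&(w[...,2]>.02)]
c=P.mean(0); n=np.linalg.svd(P-c,full_matrices=False)[2][2]; 
if n[0]<0:n=-n
print("n",n,"resid",np.std((P-c)@n))
A=w[:200].reshape(-1,3); A=A[np.isfinite(A[:,2])&(A[:,2]>.008)&(abs((A-c)@n)<.003)&(A[:,0]<.56)&(A[:,1]>-.25)&(A[:,1]<.08)]
# in-plane axes
e1=np.cross(n,[0,0,1]); e1/=np.linalg.norm(e1)   # horizontal, ~ -Y
e2=np.cross(n,e1); e2=e2 if e2[2]<0 else -e2
r=cv2.minAreaRect((np.c_[(A-c)@e1,(A-c)@e2]*1000).astype(np.float32)); print(len(A),r,e1,e2)
ctr=c+(r[0][0]*e1+r[0][1]*e2)/1000; 
ang=np.radians(r[2]); ang=(ang+np.pi/4)%(np.pi/2)-np.pi/4
zD=np.cos(ang)*e1+np.sin(ang)*e2; xD=-n; yD=np.cross(zD,xD); ctr=ctr+.005*n
RD=np.c_[xD,yD,zD]; print("RD",RD.round(3),"ctr",ctr,"det",np.linalg.det(RD))
print("low edge z",(ctr+.075*yD)[2],"knuckle axis top",ctr-.099*yD+.054*zD,"knuckle_low mouth",ctr-.099*yD-.06*zD)
np.savez("door.npz",R=RD,c=ctr)
RH=Ro.from_euler("z",90-7,degrees=True).as_matrix()
pin=np.array([.5422,-.1249,.035])
def tl(phi): # tool in door frame
    zt=np.array([0,np.sin(phi),-np.cos(phi)]); xt=np.array([0,-np.cos(phi),-np.sin(phi)]); return np.c_[xt,np.cross(zt,xt),zt]
for deg in(0,15,30,45):
  for s in(0,.015,.03):
    T=tl(np.radians(deg)); g=np.array([0,-s,.075-.025]); tcp=g+.019*T[:,2]
    o=[]
    for back in(0,.10): 
        o.append(manip.inverse_kinematics(ctr+RD@(tcp-T[:,2]*back),RD@T))
    o.append(manip.inverse_kinematics(ctr+RD@tcp+[-.05,0,.12],RD@T))
    for op in(90,110,70):
        R2=Ro.from_euler("z",op-7,degrees=True).as_matrix(); c0=pin-R2@[0,-.099,-.06]
        o.append(manip.inverse_kinematics(c0+R2@tcp+[0,0,.04],R2@T))
    print(deg,s,(ctr+RD@tcp).round(3),*[None if q is None else q.round(2).tolist() for q in o],sep="\n   ")
E
```

```text
n [ 0.90527948 -0.20599204 -0.37153243] resid 0.000319739525618501
9450 ((-0.43548583984375, 0.5306549072265625), (181.90313720703125, 149.81930541992188), 89.85028076171875) [-0.22187377 -0.9750754   0.        ] [-0.36227214  0.0824333  -0.92841998]
RD [[-0.905 -0.363 -0.221]
 [ 0.206  0.08  -0.975]
 [ 0.372 -0.928  0.002]] ctr [ 0.49263475 -0.06855165  0.09058754] det 1.0000000000000002
low edge z 0.020956284038091993 knuckle axis top [ 0.51662694 -0.1291258   0.18263181] knuckle_low mouth [ 0.54181255 -0.01794303  0.18235525]
0
   0
   [ 0.486 -0.099  0.091]
   [-0.78, 1.03, 1.7, 1.05, 1.78, -0.84]
   [-0.92, 1.07, 1.56, 0.94, 1.89, -0.78]
   [-0.85, 0.76, 1.86, 1.01, 1.86, -0.76]
   [-0.35, 0.27, 1.95, -0.0, 0.92, 1.34]
   [-0.42, 0.29, 1.92, -0.0, 0.93, 0.93]
   [-0.28, 0.28, 1.94, -0.0, 0.92, 1.77]
0
   0.015
   [ 0.491 -0.1    0.105]
   [-0.77, 1.01, 1.7, 1.06, 1.79, -0.81]
   [-0.91, 1.05, 1.56, 0.95, 1.9, -0.76]
   [-0.84, 0.74, 1.85, 1.02, 1.88, -0.73]
   [-0.34, 0.3, 1.91, -0.0, 0.93, 1.35]
   [-0.4, 0.31, 1.89, -0.0, 0.94, 0.94]
   [-0.28, 0.3, 1.9, -0.0, 0.93, 1.76]
0
  
[... 2129 characters left out ...]
-0.49]
   [-0.29, 0.65, 1.54, -0.12, 1.73, 1.43]
   [-0.25, 0.64, 1.55, -0.33, 1.67, 1.19]
   [-0.33, 0.65, 1.54, 0.1, 1.73, 1.69]
45
   0.015
   [ 0.485 -0.104  0.092]
   [-0.61, 0.74, 1.67, 0.59, 1.42, -0.53]
   [-0.7, 0.71, 1.51, 0.53, 1.62, -0.49]
   [-0.66, 0.49, 1.74, 0.55, 1.59, -0.47]
   [-0.28, 0.68, 1.49, -0.12, 1.75, 1.43]
   [-0.24, 0.66, 1.51, -0.32, 1.69, 1.19]
   [-0.33, 0.67, 1.5, 0.1, 1.75, 1.69]
45
   0.03
   [ 0.491 -0.106  0.106]
   [-0.61, 0.72, 1.65, 0.59, 1.45, -0.51]
   [-0.69, 0.7, 1.49, 0.54, 1.64, -0.47]
   [-0.66, 0.48, 1.72, 0.56, 1.62, -0.45]
   [-0.28, 0.7, 1.45, -0.11, 1.77, 1.44]
   [-0.23, 0.69, 1.47, -0.32, 1.71, 1.19]
   [-0.34, 0.7, 1.45, 0.1, 1.77, 1.69]
```

```bash
cat >> h.py <<'E'
from scipy.spatial.transform import Rotation as Ro
PHI,S=np.radians(18),.010
zt=np.array([0,np.sin(PHI),-np.cos(PHI)]); xt=np.array([0,-np.cos(PHI),-np.sin(PHI)]); TD=np.c_[xt,np.cross(zt,xt),zt]
TCPD=np.array([0,-S,.050])+.019*zt
PIN=np.array([.5422,-.1249,.035])
def hang(op,dz=0,back=0):
    R=Ro.from_euler("z",op-7,degrees=True).as_matrix(); c0=PIN-R@[0,-.099,-.06]
    return c0+R@(TCPD+[0,back,dz]),R@TD
E
python3 - <<'E'
from h import *
d=np.load("door.npz"); R=d["R"]; c=d["c"]+.0206*R[:,1]; np.savez("door2.npz",R=R,c=c)
T=R@TD; tcp=c+R@TCPD; print(tcp,T[:,2])
pre=tcp-.09*T[:,2]
H,HR=hang(90,.11,.07)
for p,A in((pre+[0,-.03,.18],T),(pre,T),(tcp+[-.09,-.02,.13],T),(H,HR)): print(p,manip.inverse_kinematics(p,A))
manip.set_gripper(.5)
manip.move_ptp(pre+[0,-.03,.18],T); manip.move_l(pre,max_speed=.2); print(manip.current_force())
manip.move_l(tcp,max_speed=.08); print("F",manip.current_force())
manip.set_gripper(0,100); print("w",manip.current_grip_width(),manip.current_grip_force(),manip.current_force(),manip.current_time())
manip.move_l(tcp+[-.04,0,.03],max_speed=.1)
print("F",manip.current_force(),manip.current_grip_width())
manip.move_l(tcp+[-.09,-.02,.13],max_speed=.15); print("F",manip.current_force(),manip.current_grip_width())
E
```

```text
[ 0.47960396 -0.0983767   0.07537275] [ 0.09798643  0.95223935 -0.28920388]
[ 0.47078518 -0.21407824  0.2814011 ] [-0.8812037   0.67531382  1.49619224  0.83370374  1.97267821 -0.48021996]
[ 0.47078518 -0.18407824  0.1014011 ] [-0.85044596  0.92602339  1.5673253   0.79127022  1.73407463 -0.70699613]
[ 0.38960396 -0.1183767   0.20537275] [-0.88457598  0.62202193  1.86781118  0.76197042  1.75105828 -0.71944811]
[ 0.3785576  -0.10480724  0.23692993] [-0.34291099  0.22081373  1.84914165 -0.06897641  1.37909492  1.37370089]
[ 0.57381951 -0.04567148 -0.29477473]
F [-0.37227177  0.0063633  -0.0734842 ]
w 0.10303563762316591 97.37690806388855 [-1.98574325 -2.01478114  2.15872881] 18.1083
F [-0.25423681  0.12439066 -3.53808611] 0.10377896393294296
F [ 0.60356819 -0.21151765 -3.39611139] 0.10434526359331088
```

The door is firmly held. Next I reorient it to hang attitude, well in front of the locker, and check it in hand.

```bash
python3 - <<'E'
from h import *
p=manip.current_ee_pos()
manip.move_l(p+[-.01,-.0,.05],max_speed=.2)
H,HR=hang(90,.11,.07)
manip.move_ptp(H,HR); print("F",manip.current_force(),manip.current_grip_width(),manip.current_time(),manip.current_ee_pos()-H)
snap("wrist","hand2"); snap("scene","scene4"); snap("top","top4")
a=cv2.imread("pics/hand2.png")[:420,120:560]; b=cv2.imread("pics/scene4.png")[100:400,260:600]
cv2.imwrite("pics/c4.png",np.hstack([a,cv2.copyMakeBorder(b,0,120,0,0,0)]))
E
```

```text
F [ 0.07779716  0.4980657  -4.10155278] 0.0987099747756221 21.8333 [-2.64538378e-04  7.55246015e-05 -5.15782786e-04]
```

View pics/c4.png

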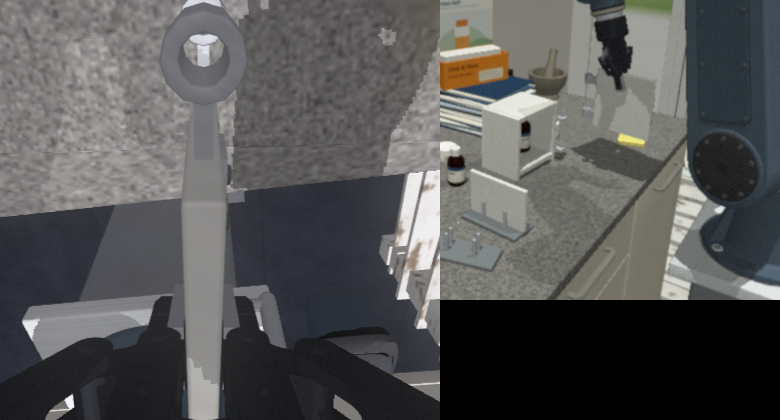

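The door is upright in the hand. The knuckle ring is at about (323,52) in full image coordinates, and the lower knuckle shows through its bore. I'll measure the in-hand pitch, yaw and knuckle position with depth.

```bash
python3 - <<'E'
from h import *
w,z=world("hand2"); 
b=np.radians(-7); u=np.array([np.cos(b),np.sin(b),0]); v=np.array([-u[1],u[0],0])
H,HR=hang(90,.11,.07)
for r in range(110,420,30):
    row=w[r,280:370]; m=np.isfinite(row[:,2])&(row[:,2]>.2); m2=m&(row[:,2]>np.nanmax(row[m,2])-.006) if m.any() else m
    c=np.where(m2)[0]+280; pts=row[m2]
    if len(c): print(r,c.min(),c.max(),"u %.1f v %.1f z %.1f"%tuple(1000*np.array([(pts.mean(0)-H)@u,(pts.mean(0)-H)@v,pts[:,2].mean()])))
ring=w[15:100,275:375].reshape(-1,3); ring=ring[np.isfinite(ring[:,2])]; zt=np.percentile(ring[:,2],98); print("ring top z",zt)
img=cv2.cvtColor(z["p"],cv2.COLOR_RGB2GRAY)
mask=((np.nan_to_num(w[...,2])>.2)).astype(np.uint8); mask[104:]=0
cn=max(cv2.findContours(mask,cv2.RETR_EXTERNAL,cv2.CHAIN_APPROX_NONE)[0],key=cv2.contourArea); print("box",cv2.boundingRect(cn))
# fit plane to ring top face
t=w[:104,270:380].reshape(-1,3); t=t[np.isfinite(t[:,2])&(t[:,2]>zt-.012)]
A=np.c_[(t-H)@u,(t-H)@v,np.ones(len(t))]; s=np.linalg.lstsq(A,t[:,2],rcond=None)[0]; print("ring face slope u,v deg",np.degrees(np.arctan(s[:2])),len(t),"centre u,v", (A[:,0].min()+A[:,0].max())*500,(A[:,1].min()+A[:,1].max())*500, "extent",np.ptp(A[:,0]),np.ptp(A[:,1]))
# ideal
R=Ro.from_euler("z",83,degrees=True).as_matrix(); k=R@(np.array([0,-.099,.054])-TCPD); print("ideal ring u v z",k@u*1000,k@v*1000,(H+k)[2]*1000)
cv2.imwrite("pics/c5.png",cv2.resize(z["p"][0:150,250:400,::-1],None,fx=4,fy=4,interpolation=cv2.INTER_CUBIC))
E
```

```text
110 314 334 u 84.1 v -0.6 z 256.7
140 314 333 u 76.5 v -0.4 z 256.3
170 305 343 u 71.4 v -0.6 z 263.0
200 302 346 u 71.3 v -0.6 z 278.1
230 302 345 u 64.5 v -0.6 z 279.5
260 303 344 u 56.2 v -0.5 z 279.5
290 304 343 u 46.8 v -0.5 z 279.4
320 305 342 u 36.2 v -0.5 z 279.3
350 280 369 u 26.3 v -0.8 z 280.9
380 280 369 u 38.3 v -1.1 z 298.9
410 280 369 u 40.7 v -1.1 z 307.3
ring top z 0.25954583829481964
box (280, 2, 89, 102)
ring face slope u,v deg [1.26335394 0.00835239] 5217 centre u,v 95.48770869987194 -0.5432947984895615 extent 0.019903585592428358 0.01982328168670383
ideal ring u v z 94.871322893124 -5.88073156228043e-15 259.0
```

View pics/c5.png

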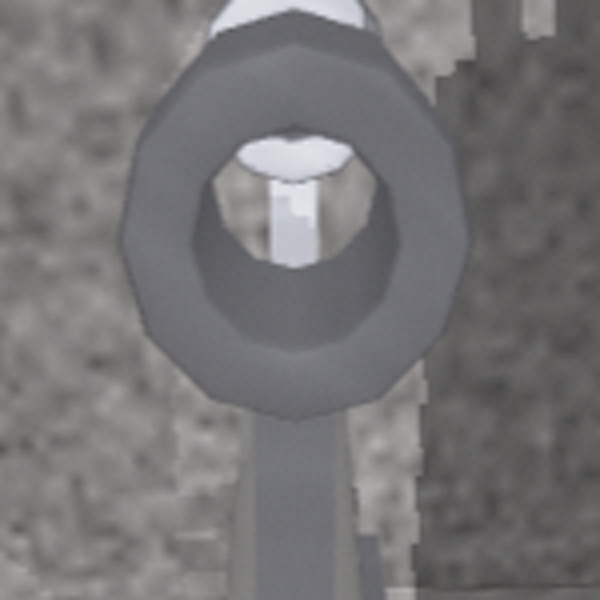

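The in-hand pose is within 0.6 mm and 0.5° of nominal. I'll correct for it, bring the knuckles over the pins and lower in steps while watching force.

```bash
cat >> h.py <<'E'
b_=np.radians(-7); U=np.array([np.cos(b_),np.sin(b_),0]); V=np.array([-U[1],U[0],0])
OFF=-.0006*U+.0005*V
E
python3 - <<'E'
from h import *
def go(dz,back=0,sp=.15):
    p,A=hang(90,dz,back); manip.move_l(p+OFF,A,max_speed=sp)
go(.04,.07); print(manip.current_force())
go(.04,0,.1); F0=manip.current_force(); print("over",F0,manip.current_time())
for dz in(.024,.018,.014,.010,.006,.003,.0):
    go(dz,0,.05); f=manip.current_force(); print(dz,(f-F0).round(1),manip.current_ee_pos().round(4)[2])
    if np.linalg.norm(f-F0)>12: print("stop");break
print(manip.current_time(),manip.current_grip_width())
snap("wrist","on1")
E
```

```text
[-0.37514867  0.8117718  -3.11427698]
over [-0.22787137 -0.61929038 -3.01377906] 23.45
0.024 [ 0.7  0.9 -0.9] 0.1507
0.018 [-0.3  1.4 -0.4] 0.1447
0.014 [0.5 1.2 0. ] 0.1407
0.01 [ 0.7  0.8 -0.5] 0.1367
0.006 [-0.4  0.3  0.1] 0.1327
0.003 [ 0.1  0.8 -0.1] 0.1298
0.0 [0.  0.4 5.9] 0.1273
25.4333 0.10010802830087526
```

The knuckles went over the pins with no side load and seated at exactly the hung height, with 6 N contact. Now I swing the door while it is still held, release it at about 40° open, then push it shut.

```bash
python3 - <<'E'
from h import *
w,z=world("on1"); R=Ro.from_euler("z",83,degrees=True).as_matrix()
t=w[:110,270:380].reshape(-1,3); t=t[np.isfinite(t[:,2])&(t[:,2]>.143)&(t[:,2]<.155)]; print("ring z",np.percentile(t[:,2],[50,95]),"xy",(t.min(0)+t.max(0))[:2]/2)
dx=OFF@U; dv=OFF@V
for op in np.arange(82,39,-7):
    p,A=hang(op,.0005); Rr=Ro.from_euler("z",op-90,degrees=True).as_matrix()
    manip.move_l(p+Rr@OFF,A,max_speed=.08); print(op,manip.current_force().round(1),end=" ")
    if np.linalg.norm(manip.current_force()-[0,0,-3])>25: print("STOP");break
print(manip.current_time(),manip.current_qpos().round(2))
E
```

```text
ring z [0.14978902 0.15109219] xy [ 0.54216715 -0.12500088]
82 [-0.6 -0.   1.5] 75 [-0.4 -0.7  1.8] 68 [-0.8 -1.4  2.9] 61 [-0.8 -0.7  1.6] 54 [-0.2 -0.5  1.9] 47 [-0.6 -1.7  2.7] 40 [-1.5 -1.1  3.2] 27.55 [-0.29  0.49  1.76  0.22  1.14  2.15]
```

```bash
cat >> h.py <<'E'
def push(op,gap,z=.14,yq=.0):
    R=Ro.from_euler("z",op-7,degrees=True).as_matrix(); c0=PIN-R@[0,-.099,-.06]
    p=c0+R@[-.005-.011-gap,yq,0]; p[2]=z; return p,tool(np.pi+np.radians(op-7))
E
python3 - <<'E'
from h import *
manip.set_gripper(.35); print(manip.current_grip_width(),manip.current_force().round(1))
p=manip.current_ee_pos(); A=manip.current_tcp_rot()
manip.move_l(p-.09*A[:,2]+[0,0,.03],max_speed=.15); manip.set_gripper(0,40)
print(manip.current_time(),[None if manip.inverse_kinematics(*push(o,g,zz)) is None else 1 for o,g,zz in((40,.05,.25),(40,.05,.14),(20,.005,.14),(0,0,.14))])
snap("wrist","rel"); snap("top","toprel")
print([ (np.round(r["at"],3).tolist(),round(r["confidence"],2)) for r in manip.look_for("wrist","door_center")])
# door angle from wrist depth: top edge points
w,z=world("rel"); P=w.reshape(-1,3); P=P[np.isfinite(P[:,2])&(P[:,2]>.164)&(P[:,2]<.176)&(P[:,0]<.58)]
n=np.array([np.cos(np.radians(-7)),np.sin(np.radians(-7)),0]); m=(P-PIN)@n<-.003; D=P[m]; print(len(D))
if len(D)>50:
    r=cv2.minAreaRect((D[:,:2]*1000).astype(np.float32)); print(r)
manip.move_ptp(*push(40,.05,.24)); manip.move_l(push(40,.05)[0],max_speed=.2); print(manip.current_force().round(1),manip.current_time())
E
```

```text
0.3538179347119206 [ 0.9 -0.1 -0. ]
29.2167 [1, 1, 1, 1]
[([0.514, -0.087, 0.146], 0.68)]
2556
((502.4237365722656, -62.101478576660156), (9.998558044433594, 96.55522155761719), 32.70643615722656)
[0.3 0.3 0.7] 31.3417
```

The door hangs free at 39.7° open, as intended. Now I push it shut.

```bash
python3 - <<'E'
from h import *
for op,g in((40,.006),(32,0),(24,0),(16,0),(10,0),(5,0),(2,0),(0,.001),(0,0),(0,-.0015),(0,-.003)):
    p,A=push(op,g); manip.move_l(p,A,max_speed=.06); f=manip.current_force(); print(op,g,f.round(1))
    if np.linalg.norm(f)>8: break
print(manip.current_time())
p=manip.current_ee_pos(); _,A=push(0,0)
manip.dwell(.2)
manip.move_l(p-.04*np.array([np.cos(b_),np.sin(b_),0]),max_speed=.08); q=manip.current_ee_pos()
manip.move_l(q+[-.04,0,.15],max_speed=.2)
snap("wrist","fin"); snap("top","topfin"); print(manip.current_time())
for nm in("fin","topfin"):
    w,z=world(nm); P=w.reshape(-1,3); P=P[np.isfinite(P[:,2])&(P[:,2]>.162)&(P[:,2]<.178)&(P[:,0]<.60)&(P[:,0]>.4)]
    L=(P-PIN)@np.c_[U,V]; D=L[(L[:,0]<.0055)&(L[:,0]>-.1)]; print(nm,len(D),D.min(0),D.max(0))
    for a,bb in((.03,.06),(.08,.12),(.13,.165)):
        s=D[(D[:,1]>a)&(D[:,1]<bb)]; print("  front u at",a,None if len(s)<5 else np.percentile(s[:,0],[2,50,98]).round(4))
print([np.round(r["at"],3).tolist() for r in manip.look_for("top","jar")],[np.round(r["at"],3).tolist() for r in manip.look_for("top","bottle")],[np.round(r["at"],3).tolist() for r in manip.look_for("top","board_center")])
cv2.imwrite("pics/c6.png",np.hstack([cv2.imread("pics/fin.png")[:340,100:560],cv2.resize(cv2.imread("pics/topfin.png")[190:320,240:440],None,fx=1.7,fy=1.7,interpolation=cv2.INTER_CUBIC)[:, :340].copy() if 0 else cv2.copyMakeBorder(cv2.resize(cv2.imread("pics/topfin.png")[200:300,290:430],(336,240)),0,100,0,0,0)]))
E
```

```text
40 0.006 [-0.5  0.1 -0.5]
32 0 [-0.3  0.8  0.9]
24 0 [-0.1 -0.9  0.6]
16 0 [-0.7 -0.3 -0.8]
10 0 [-1.6 -0.6  0.7]
5 0 [0.4 0.2 0.5]
2 0 [0.4 0.7 0.7]
0 0.001 [ 0.2 -0.2  0.5]
0 0 [ 0.4  0.6 -0.3]
0 -0.0015 [-5.9  0.9  3.4]
0 -0.003 [-15.6   1.6  10.4]
35.3417
37.25
fin 3545 [-0.00396998  0.02684888] [0.00549422 0.17632981]
  front u at 0.03 [-0.0038  0.0005  0.0052]
  front u at 0.08 [-0.0032  0.0012  0.0054]
  front u at 0.13 [-0.0026  0.0013  0.0051]
topfin 50 [-0.00409655  0.02775055] [0.00539118 0.17619231]
  front u at 0.03 [0.0031 0.0042 0.0051]
  front u at 0.08 None
  front u at 0.13 [-0.0015  0.0027  0.0053]
[[0.638, -0.229, 0.052]] [[0.684, 0.144, 0.076]] [[0.502, 0.237, 0.098], [0.619, -0.034, 0.172]]
```

View pics/c6.png

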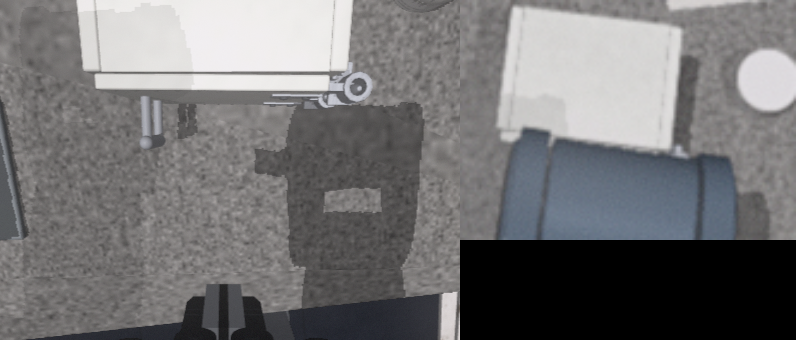

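The door is on both pins (ring at about (457,88), pin visible in its bore). It is shut with a thin, even gap along the rim at row ~72, and the handle is to the left. The jar, bottle and board haven't moved, and the gripper is clear.

```bash
python3 -c "
from bench import manip
print(manip.sign_off())"
```

```text
the job is handed in; nothing more can be done
None
```

I hung the door on both hinge pins, swung it fully shut and handed the job in at about 37 s, but I knocked it out of the gripper against the locker once on the way and had to pick it up again; the jar, bottle and board did not move.

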